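Set the tracer's stylus down on its reference block

ROBOT

A 6-joint arm with a two-finger parallel gripper is mounted at the origin on a cart in front of the work surface, level with it; the furniture and walls round the work are solid. World frame = base frame: x ahead of the robot, y to its left, z up, the work surface at z = 0. Lengths are in m, angles in rad, forces in N, time in s.
With the tool pointing down it reaches from about 0.3 to 0.775 m from the base axis. Payload 14.6 kg.
Tool frame: the origin (TCP) lies at the very end of the fingers, on their centre line; the grasp point (between the pads) lies 19 mm behind it (ctrl.hold_point_z is the z of the grasp point in the tool frame, in m); z points along the fingers, y is the direction in which the jaws open and shut (so a half turn about z gives the same grasp; the last joint's range is limited). The gripper opens to 94 mm and grips with 3 to 60 N. Pads are 16 mm wide; open, the fingers measure 119 mm over their backs; the gripper's body (75 mm by 177 mm) begins 78 mm behind the grasp point.
Start: joints at [-1.358, 0.3, 1.521, -0, 1.321, -0.067], TCP at [0.152, -0.529, 0.205] pointing down, gripper open.
Joint ranges: [-3.03, 3.03], [-0.79, 2.21], [0.23, 2.52], [-1.04, 4.18], [0, 3.07], [-2.55, 2.55]. Speed limits (rad/s): [2.22, 2.22, 2.57, 3.14, 3.14, 3.14].

INTERFACE

Orientations are given as [roll, pitch, yaw] about the fixed x, y, z axes, in that order (R = Rz(yaw) Ry(pitch) Rx(roll)).
In Python, from station import ctrl, cams, hand_in gives the robot as it stands.
- The arm moves only by the tool servo_tool, never from a script. Its argument "rows" is a list of rows, each a list of 7 numbers: the shift along the world's x, y, z in m, then the turn, a rotation vector about the world's x, y, z in rad, then the gripper command: -1 is shut, 1 is fully open, values between are in proportion. A call has exactly 8 rows; each row is the pose to reach, as a shift and turn from the pose measured when the call began; what a row does not reach only later rows make up. A row lasts 1/12 s, in which the tool goes at most 41.7 mm and 7.16 degrees, less where a joint would pass 70% of its speed; a pose out of reach is approached as far as the arm can. A call with a gripper value outside its range is refused whole. The fingers move at their own pace and stop on an object; "newtons" is the grip in N (left out, the last holds). Time passes only in rows, so rows that repeat a pose let the fingers close, or fill a call up. It gives the time, the measured TCP pose, the force and the opening at its end, in the units of the state.
- ctrl.get_obs(): the state, without advancing time (a new reading comes with each control period).
- cams.camera(name): name is "side" or "top"; returns a dict with "image" (384x512x3 uint8, red, green, blue), "depth" (384x512 float32, m along the optical axis (not along the pixel's ray), 0 where there is no reading), "fx", "fy", "cx", "cy" (pixels), "rvec" (rotation vector, rad) and "tvec" (3), from world to camera coordinates, as OpenCV has them. Camera axes: x right, y down, z forward; pixel columns grow to the right and rows downward; lengths in m; the calibration is good to about 2 mm. A picture is of the moment at which its call begins.
- hand_in(): hands the job in, once; it reports no verdict.
Trained networks look in a picture, given as the dict that the camera call returned (one of the last four; its "shot" number tells which), for a name from the list of things; names that differ only in an ending like _2 or _b are one class to them, and where a whole thing is asked for, a point or a joint stands for the part that bears it (a point fixed in the world has none). Each returns a list of dicts, best first, with "p" (0 to 1); they miss things now and then, are a little off and sometimes report something else, mostly with a low value. They report only what shows in the picture. A call takes as long as a camera call. They do not tell look-alikes from the thing itself.
- cams.spot_in(picture, name): "box" ([left, top, right, bottom] as shares, 0 to 1, of the picture: columns of its width, rows of its height, round what is visible of it).
- cams.place_of(picture, name): "at" ([column, row] as shares, 0 to 1, of the picture: columns of its width, rows of its height: a listed point, or the origin of a listed thing).
The state is a dict: "time_s": time; "qpos": joint angles; "joint_vel": joint speeds; "tau": joint torques, N m; "ee_pos": TCP position; "eef_rot": TCP orientation; "force": force on the tool from outside, world axes, zero at the start; "moment": the same for the moment, N m; "grip_width": finger opening in m.
Only numpy, scipy, OpenCV 4.12 (cv2) and the standard library are available. Lean on these libraries where they do the work, as an engineer would, in place of code of your own. Each camera call takes 0.05 s, during which the arm holds its last target.

TASK

Get the contour tracer ready for its check run: with the stylus still raised, slide the head along its rails until the stylus stands over the middle of the brown reference block on the granite, then press the red-knobbed lift lever fully down so that the stylus comes to rest on the block. Never lower the stylus anywhere but on the reference block, and leave the block, the steel ring segment and the loose things beside the tracer where they lie.

Things in the scene. Friction and masses are not known exactly. Their poses are not given: they have to be found in the camera images.
- tracer: Fixed frame of the contour tracer. Black granite slab 200 (x) x 380 (y) mm, top 55 mm above the worktop; origin at the centre of its underside, x away from the robot, y along the rails to the left, z up. Behind, an aluminium upright with two rails (x +65 to +80 mm, top 150 mm), a steel fence 8 mm high (x +35 to +45 mm) and end plates at y +-180 mm.
- carriage (a joint): Travel of the head along the rails, m: 0 at the right end (-y of the tracer), 0.21 at the left end (+y), against a dark stop clamped on the rails (no higher than the head). Moves with about 4 N of friction and stays where it is left.
- carriage_grip (a point): Middle of the black finger grip on top of the head: a bar 34 (x) x 16 (y) mm, standing 26 mm high on the head's flat top (head: light grey box 65 x 80 x 60 mm, top 150 mm above the worktop); this point is 14 mm above the head's top. Axes as the tracer's. Pinch it from above along y, or push it.
- lift_lever (a joint): Angle of the lift lever on the head's front face, rad: 0 = raised (points 65 degrees up, to the left; stylus raised), 1.05 = fully down (5 degrees above level). Turns about the tracer's x, held by friction (about 1 N at the knob); the knob goes down and to the left. The stylus arm rests on a pin of this lever; the stylus meets the block at about 0.8.
- lever_knob (a point): Centre of the lever's red knob, a drum of 18 mm diameter, 22 mm long along the tracer's x, in front of the head, 60 mm from the lever's pivot. The pivot is 102 mm above the worktop and 1 mm right of the finger grip's middle; the knob lies at x -20 to -42 mm in the tracer's frame, clear of the head's front face (x -10 mm).
- stylus_tip (a point): Lowest point of the stylus: a 4 mm red ball under the end of the dark arm that reaches out of the head to the left, about 85 mm left of the finger grip. Raised, it stands about 37 mm above the granite; lowered on the block, 13 mm. As it goes down it also moves 6 mm to the right (towards the head).
- stylus_arm: The stylus arm, 8 mm thick and about 120 mm long; origin on its pivot inside the head. It falls by its own weight as the lever lets it down; do not handle it.
- ref_block: Reference block, plain brown, 32 (x) x 44 (y, along the rails) x 13 mm, loose on the granite in front of the fence; origin at the centre of its underside. Lies at one of two work places about 100 mm apart along the fence.
- ring_part: Machined steel ring segment (half ring), 31 x 71 x 8 mm, loose on the granite at the other work place; origin about its middle, on its underside.
- screwdriver: Orange-handled screwdriver, 144 mm long, loose on the worktop left of the tracer.
- ring_gauge: Steel ring gauge, 54 mm diameter, 16 mm high, loose on the worktop left of the tracer.
- hex_key: Steel hex key, 97 mm long, loose on the worktop right of the tracer.
Things that resemble listed ones, but are neither listed nor needed, are in the scene too. Leave any blue or orange look-alike of the ref_block alone.

How it is judged:
By the outcome, as a careful person would: the job done as asked, in the order asked, and still so for the second after the job is handed in, with the robot touching nothing.
It also fails if it takes over 42 s, if anything falls off the work surface, if the arm or the gripper's body presses on something with over 40 N, if the wrist force passes 120 N, or if a joint passes its speed limit or range.

## Working session

There is one attempt and no reset: what is moved stays moved. The work goes in short steps, Python scripts to look and compute and a tool call to move; the robot and the scene stay as the last step left them, time stands still between calls to the robot, and variables do not carry over. Pictures are saved under pics/ and viewed, and the job is handed in when it is done.

Besides the shell and the picture viewer there is one more tool, called after "Emit:" by a JSON object that holds its "fn" and its "kwargs". servo_tool: Moves the arm, as the interface text tells. Its arguments: {"type":"object","properties":{"rows":{"type":"array"},"newtons":{"type":"number"}},"required":["rows"]}

```bash
mkdir -p pics; ls; cat > h.py <<'E'
import numpy as np, cv2
from station import ctrl, cams, hand_in
def pose(p):
    R,_=cv2.Rodrigues(np.array(p["rvec"],float)); return R,np.array(p["tvec"],float).ravel()
def world(p,u,v,d=None):
    R,t=pose(p)
    if d is None: d=p["depth"][int(round(v)),int(round(u))]
    c=np.array([(u-p["cx"])/p["fx"]*d,(v-p["cy"])/p["fy"]*d,d]); return R.T@(c-t)
def on_z(p,u,v,z):
    R,t=pose(p); o=-R.T@t; r=R.T@np.array([(u-p["cx"])/p["fx"],(v-p["cy"])/p["fy"],1]); return o+r*(z-o[2])/r[2]
def proj(p,w):
    R,t=pose(p); c=R@np.array(w)+t; return c[0]/c[2]*p["fx"]+p["cx"],c[1]/c[2]*p["fy"]+p["cy"]
def save(p,n): cv2.imwrite("pics/"+n,p["image"][:,:,::-1])
E
python3 - <<'E'
from h import *
for n in ("top","side"):
    p=cams.camera(n); save(p,n+"0.png"); np.savez("/tmp/%s0.npz"%n,**{k:v for k,v in p.items()})
    for name in ("carriage_grip","lever_knob","stylus_tip","ref_block","ring_part","tracer"):
        for r in cams.place_of(p,name)[:3]:
            u,v=r["at"][0]*512,r["at"][1]*384
            print(n,name,round(r["p"],2),round(u,1),round(v,1),world(p,u,v).round(3))
E
```

```text
pics
top carriage_grip 0.63 337.8 164.6 [ 0.602 -0.182  0.182]
top carriage_grip 0.22 255.1 164.4 [0.613 0.047 0.064]
top ref_block 0.62 284.5 169.2 [ 0.599 -0.044  0.071]
top ref_block 0.55 266.7 123.1 [0.754 0.012 0.016]
top ref_block 0.42 305.5 228.4 [ 0.417 -0.119  0.012]
top ring_part 0.59 252.3 165.4 [0.471 0.041 1.166]
top tracer 0.59 290.8 173.8 [ 0.585 -0.063  0.071]
side carriage_grip 0.76 297.3 212.8 [ 0.584 -0.192  0.163]
side lever_knob 0.48 280.6 211.9 [ 0.543 -0.161  0.162]
side stylus_tip 0.39 279.3 210.5 [ 0.539 -0.159  0.167]
side ref_block 0.62 276.3 213.9 [ 0.588 -0.077  0.072]
side ring_part 0.68 299.9 208.5 [ 0.598 -0.185  0.17 ]
side ring_part 0.62 259.5 194.3 [0.609 0.065 0.053]
side tracer 0.73 274.1 229.5 [ 0.549 -0.125  0.056]
```

```bash
python3 - <<'E'
import cv2
for n,(x0,y0,x1,y1) in (("top",(210,100,370,220)),("side",(200,140,360,260))):
    i=cv2.imread(f"pics/{n}0.png"); cv2.imwrite(f"pics/{n}0c.png",cv2.resize(i[y0:y1,x0:x1],None,fx=5,fy=5,interpolation=cv2.INTER_CUBIC))
E
```

```text
(no output)
```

View pics/top0.png

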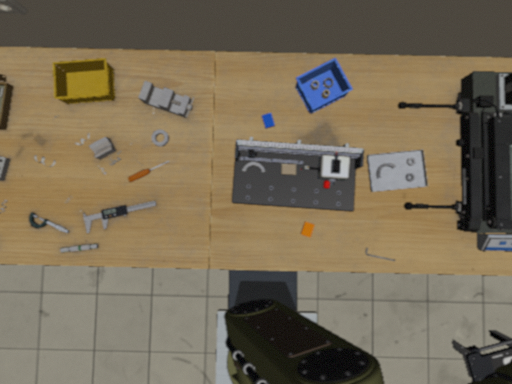

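View pics/side0.png

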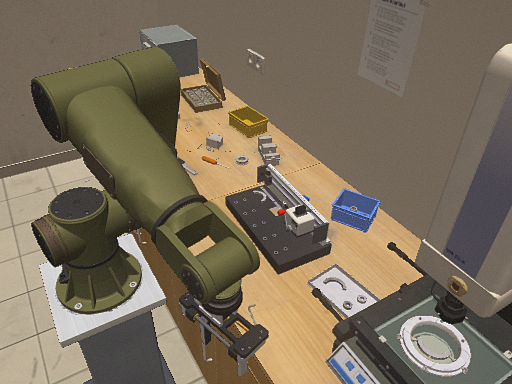

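```bash
sleep 1
```

```text
(no output)
```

View pics/top0c.png

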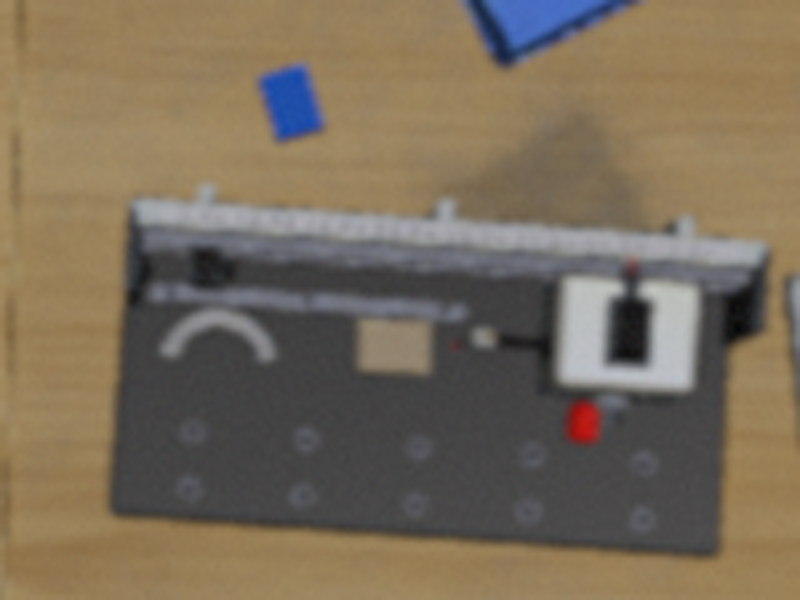

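View pics/side0c.png

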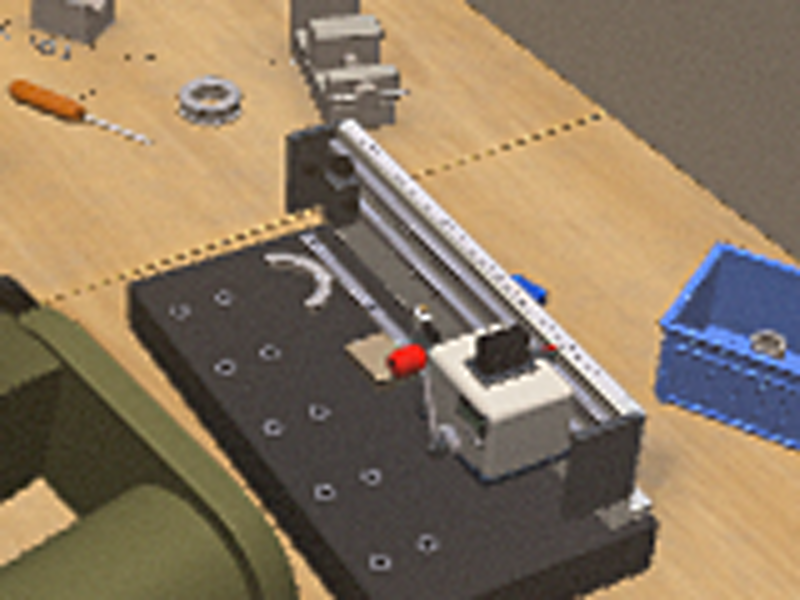

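The brown block is at top (289,169), lying between the ring segment at (254,167) and the head at (336,166). The look-alikes are a blue one at (268,121) and an orange one at (306,229), both on the worktop. The plain brown one on the granite fits the description. Next I measure.

```bash
cat >> h.py <<'E'
def blob(p,f,box):
    x0,y0,x1,y1=box; i=p["image"].astype(int)[y0:y1,x0:x1]; r,g,b=i[...,0],i[...,1],i[...,2]
    m=f(r,g,b).astype(np.uint8); n,l,s,c=cv2.connectedComponentsWithStats(m)
    k=1+np.argmax(s[1:,4]); return c[k][0]+x0,c[k][1]+y0,s[k]
brown=lambda r,g,b:(r-b>25)&(r>110)&(r<230)
red=lambda r,g,b:(r-g>90)
E
python3 - <<'E'
from h import *
p=dict(np.load("/tmp/top0.npz",allow_pickle=True)); p={k:(v.item() if v.ndim==0 else v) for k,v in p.items()}
print(p["fx"],p["fy"])
u,v,s=blob(p,brown,(277,160,300,178)); print("block",u,v,s,on_z(p,u,v,.068))
u,v,s=blob(p,red,(318,178,335,192)); print("knob",u,v,s,on_z(p,u,v,.16))
u,v=336,166.4; print("grip",on_z(p,u,v,.176))
u,v,s=blob(p,lambda r,g,b:(r>175)&(g>170),(318,150,352,182)); print("headtop",u,v,s)
print("tip",on_z(p,301.4,169,.094))
a=on_z(p,232.4,202.8,.055);b=on_z(p,353.4,210,.055);print("front edge",a,b,np.degrees(np.arctan2(-(b-a)[0],-(b-a)[1])))
a=on_z(p,236.8,143,.16);b=on_z(p,363,150.5,.16);print(a,b,np.linalg.norm(a-b))
m=p["depth"]; 
# head top from depth
R,t=pose(p)
pts=[];
for y in range(145,192):
  for x in range(310,360):
    w=world(p,x,y,m[y,x]); 
    if .143<w[2]<.157 and p["image"][y,x].min()>150: pts.append(w)
pts=np.array(pts);print(len(pts),pts.mean(0)); print(cv2.minAreaRect(pts[:,:2].astype(np.float32)*1000))
E
```

```text
358.7726881004469 358.7726881004469
block 288.52941176470586 168.77941176470588 [  5   4  14  11 136] [ 0.60082591 -0.0565067   0.068     ]
knob 326.3611111111111 183.91666666666666 [ 6  3  6  7 36] [ 0.54956004 -0.15536118  0.16      ]
grip [ 0.59763838 -0.17850044  0.176     ]
headtop 335.40636042402826 166.62897526501766 [  5   6  26  21 283]
tip [ 0.59794972 -0.09285333  0.094     ]
front edge [0.49270364 0.11418713 0.055     ] [ 0.47879735 -0.26016417  0.055     ] 2.1274285283053973
[0.66005608 0.09926746 0.16      ] [ 0.64660303 -0.25800668  0.16      ] 0.3575273366332031
546 [ 0.61682817 -0.18083877  0.15181465]
((615.3984375, -177.9429473876953), (140.33627319335938, 87.03667449951172), 88.36078643798828)
```

```bash
python3 - <<'E'
from h import *
from scipy.spatial.transform import Rotation as Ro
o=ctrl.get_obs(); print(o["time_s"],o["ee_pos"],o["eef_rot"],o["grip_width"],o["force"],ctrl.hold_point_z)
R=Ro.from_euler("xyz",o["eef_rot"]).as_matrix(); print(R.round(3))
th=np.radians(-2.1); Z=np.array([0,0,-1.]);
for s in(1,-1):
  Y=s*np.array([-np.sin(th),np.cos(th),0]);T=np.stack([np.cross(Y,Z),Y,Z],1);print(Ro.from_matrix(T@R.T).as_rotvec())
E
```

```text
0.7 [ 0.15189545 -0.5286041   0.20544005] [-3.14158792e+00 -1.57347235e-05  2.79787414e-01] 0.0939889381639641 [ 1.05632654 -0.90767953 -0.36232454] -0.0188
[[ 0.961  0.276  0.   ]
 [ 0.276 -0.961  0.   ]
 [ 0.    -0.    -1.   ]]
[-2.15210277e-05 -9.44549365e-06  2.82515332e+00]
[-6.63082171e-06  1.51079555e-05 -3.16439329e-01]
```

Emit:
{"fn": "servo_tool", "kwargs": {"rows": [[0.025,0.02,0.02,0,0,-0.04,1],[0.055,0.043,0.04,0,0,-0.08,1],[0.085,0.067,0.05,0,0,-0.12,1],[0.116,0.091,0.05,0,0,-0.16,1],[0.147,0.116,0.05,0,0,-0.2,1],[0.178,0.14,0.05,0,0,-0.24,1],[0.209,0.164,0.05,0,0,-0.28,1],[0.24,0.188,0.05,0,0,-0.316,1]]}}

```text
time_s: 1.37
ee_pos: [0.3931, -0.3391, 0.2557]
eef_rot: [3.141, -0.0, -0.038]
force: [-0.9, -1.0, 0.0]
grip_width: 0.0939
```

Emit:
{"fn": "servo_tool", "kwargs": {"rows": [[0.03,0.023,0,0,0,0,0],[0.06,0.046,0,0,0,0,0],[0.09,0.07,0,0,0,0,0],[0.12,0.094,0,0,0,0,0],[0.15,0.118,0,0,0,0,0],[0.18,0.14,0,0,0,0,0],[0.206,0.1615,-0.02,0,0,0,0],[0.206,0.1615,-0.045,0,0,0,0]]}}

```text
time_s: 2.03
ee_pos: [0.6029, -0.1738, 0.2111]
eef_rot: [3.141, -0.004, -0.034]
force: [0.6, 0.1, 0.5]
grip_width: 0.0478
```

```bash
python3 - <<'E'
from h import *
for n in ("top","side"):
    p=cams.camera(n)
    i=p["image"][100:220,250:410] if n=="top" else p["image"][140:260,200:360]
    cv2.imwrite(f"pics/{n}1.png",cv2.resize(i[:,:,::-1],None,fx=5,fy=5,interpolation=cv2.INTER_CUBIC))
print(ctrl.get_obs()["ee_pos"],proj(p,ctrl.get_obs()["ee_pos"]))
print(proj(p,(.599,-.1775,.176)))
E
```

```text
[ 0.598306   -0.17617635  0.206353  ] (np.float64(299.229627429222), np.float64(197.76270656773994))
(np.float64(298.8172632943102), np.float64(205.61852168234597))
```

View pics/side1.png

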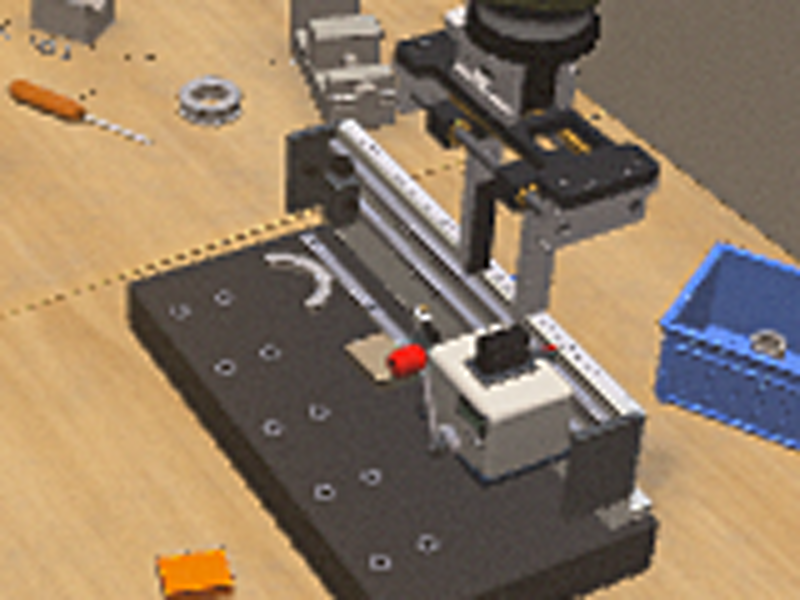

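The open fingers straddle the black grip, which is at crop (500,348), or full (300,209). I'll descend and pinch it.

Emit:
{"fn": "servo_tool", "kwargs": {"rows": [[0,-0.001,-0.02,0,0,0,0],[0,-0.001,-0.036,0,0,0,0],[0,-0.001,-0.046,0,0,0,0],[0,-0.001,-0.051,0,0,0,0],[0,-0.001,-0.051,0,0,0,-0.5],[0,-0.001,-0.051,0,0,0,-0.8],[0,-0.001,-0.051,0,0,0,-1],[0,-0.001,-0.051,0,0,0,-1]], "newtons": 20}}

```text
time_s: 2.8
ee_pos: [0.5986, -0.1774, 0.1565]
eef_rot: [-3.14, 0.005, -0.036]
force: [0.1, -0.1, -0.7]
grip_width: 0.0238
```

Emit:
{"fn": "servo_tool", "kwargs": {"rows": [[0,0,0,0,0,0,-1],[0,0,0,0,0,0,-1],[0,0,0,0,0,0,-1],[0,0,0,0,0,0,-1],[0,0,0,0,0,0,-1],[0,0,0,0,0,0,-1],[0,0,0,0,0,0,-1],[0,0,0,0,0,0,-1]]}}

```text
time_s: 3.47
ee_pos: [0.5987, -0.1775, 0.157]
eef_rot: [-3.141, 0.004, -0.037]
force: [-2.3, -3.8, 5.3]
grip_width: 0.0161
```

Emit:
{"fn": "servo_tool", "kwargs": {"rows": [[0.0002,0.006,0,0,0,0,-1],[0.0005,0.013,0,0,0,0,-1],[0.0007,0.02,0,0,0,0,-1],[0.001,0.027,0,0,0,0,-1],[0.0012,0.033,0,0,0,0,-1],[0.0014,0.038,0,0,0,0,-1],[0.0014,0.038,0,0,0,0,-1],[0.0014,0.038,0,0,0,0,-1]]}}

```text
time_s: 4.13
ee_pos: [0.6005, -0.1385, 0.157]
eef_rot: [-3.139, 0.004, -0.036]
force: [4.1, 4.2, 1.7]
grip_width: 0.0157
```

```bash
python3 - <<'E'
from h import *
for n in ("top","side"):
    p=cams.camera(n)
    i=p["image"][130:190,250:330] if n=="top" else p["image"][170:230,230:310]
    cv2.imwrite(f"pics/{n}2.png",cv2.resize(i[:,:,::-1],None,fx=10,fy=10,interpolation=cv2.INTER_CUBIC))
    np.savez("/tmp/%s2.npz"%n,**{k:v for k,v in p.items()})
    for r in cams.place_of(p,"stylus_tip"): print(n,r["p"],r["at"][0]*512,r["at"][1]*384)
    print("block",proj(p,(.6008,-.0565,.068)),"tip exp",proj(p,(.60,-.0545,.092)))
print(ctrl.get_obs()["ee_pos"],ctrl.get_obs()["force"])
E
```

```text
top 0.44 286.1056 170.496
block (np.float64(288.5270944173421), np.float64(168.78774057811796)) tip exp (np.float64(288.58061517763156), np.float64(168.1162836209442))
side 0.56 276.3776 208.512
block (np.float64(276.03707826331714), np.float64(210.32077380092238)) tip exp (np.float64(275.89456368658136), np.float64(204.66912619296963))
[ 0.60041314 -0.13885833  0.1569903 ] [4.42772827 3.41295381 0.95464038]
```

View pics/side2.png

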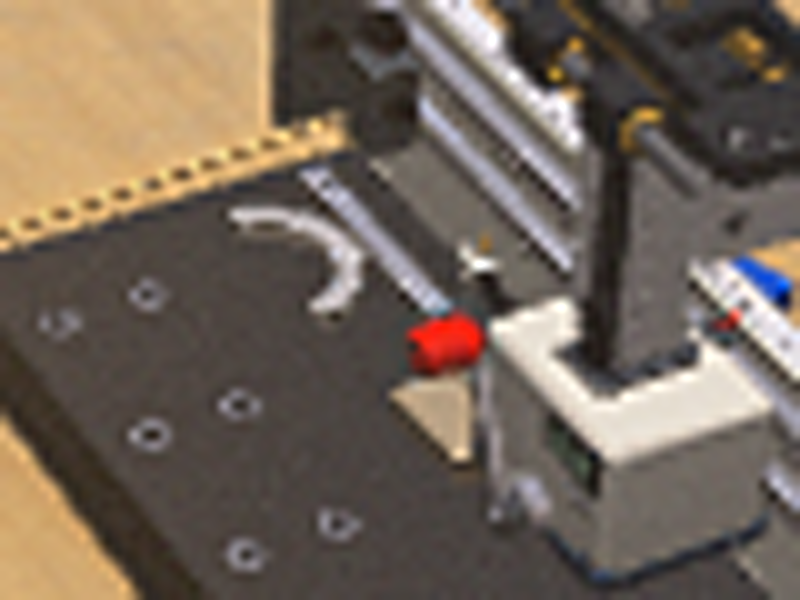

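View pics/top2.png

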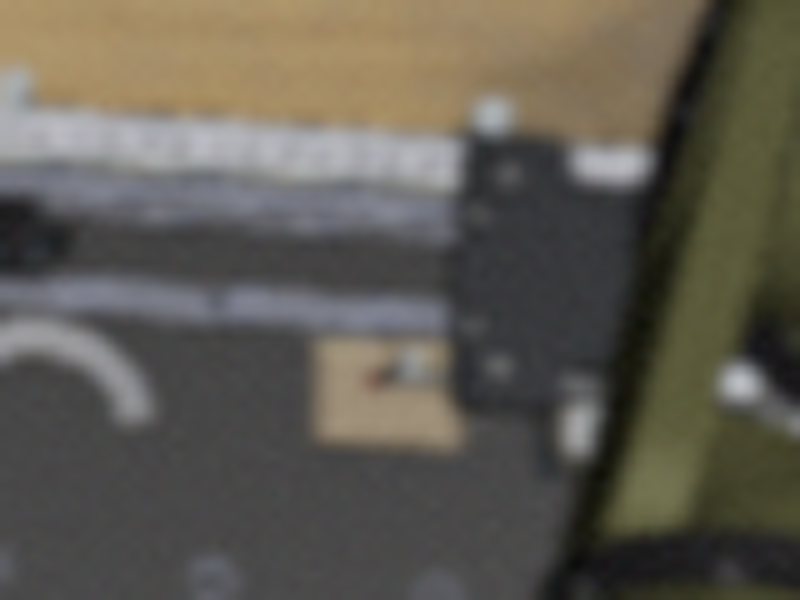

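```bash
python3 - <<'E'
from h import *
p=dict(np.load("/tmp/top2.npz",allow_pickle=True)); p={k:(v.item() if v.ndim==0 else v) for k,v in p.items()}
print("tip",on_z(p,286.85,167.35,.094))
i=p["image"].astype(int)[160:176,280:300]; r=(i[...,0]-i[...,1]).clip(0); print(r[3:12,3:14])
u,v,s=blob(p,brown,(277,160,300,178)); print("block",u,v,s,on_z(p,u,v,.068))
# block rect edges
m=(i[...,0]-i[...,2]>25)&(i[...,0]>110); ys,xs=np.nonzero(m); 
(c,wh,a)=cv2.minAreaRect(np.stack([xs+280,ys+160],1).astype(np.float32)); print(c,wh,a,on_z(p,*c,.068))
a=on_z(p,281.0,163.9,.068);b=on_z(p,296.3,163.9,.068);print("lr edges",a,b)
E
```

```text
tip [ 0.60195822 -0.04908713  0.094     ]
[[ 4  5  4  2  3  4  6  3  3  4  3]
 [10 10 11 11 12 10  9  6  7  8  9]
 [13 13 14 15 14 13 10  3  3  8 12]
 [15 16 14 16 16 13  6  0  0  5 10]
 [15 14 16 21 22 12  5  0  0  3  5]
 [14 15 16 22 24 14  9  7  8  7  7]
 [14 15 15 19 17 15 14 14 14 14 14]
 [16 15 15 14 15 15 16 15 15 14 15]
 [14 14 16 14 14 16 15 15 14 14 14]]
block 287.3203883495146 169.5242718446602 [  5   4  14  11 103] [ 0.59844032 -0.05282725  0.068     ]
(288.5, 169.0) (10.0, 13.0) 90.0 [ 0.60014188 -0.05642751  0.068     ]
lr edges [ 0.61540938 -0.0330834   0.068     ] [ 0.61645893 -0.08017432  0.068     ]
```

```bash
python3 - <<'E'
from h import *
def L(f):
    p=dict(np.load(f,allow_pickle=True)); return {k:(v.item() if v.ndim==0 else v) for k,v in p.items()}
p0=L("/tmp/top0.npz");p2=L("/tmp/top2.npz")
i=p0["image"].astype(int); r=(i[...,0]-i[...,1]); print(r[164:173,296:310])
print(i[164:173,296:312].sum(2)//3)
i=p2["image"].astype(int); print((i[...,0]-i[...,1])[162:173,280:294]);print(i[162:173,280:298].sum(2)//3)
w=r[166:171,299:304].clip(6)-6; 
ys,xs=np.mgrid[166:171,299:304]; u,v=(w*xs).sum()/w.sum(),(w*ys).sum()/w.sum();print(u,v,on_z(p0,u,v,.094))
s0=L("/tmp/side0.npz");s2=L("/tmp/side2.npz")
cv2.imwrite("pics/cmp.png",np.vstack([cv2.resize(a["image"][y:y+30,x:x+60,::-1],None,fx=10,fy=10,interpolation=cv2.INTER_CUBIC) for a,x,y in((s0,250,190),(s2,250,185))]))
E
```

```text
[[ 3  0 -1 -3 -1 -1  0  0  0  0  1  0  1  0]
 [ 6  2  1  2  1  0  0  0 -1 -1  1  0  0  1]
 [ 8  3  1  0  1  0  0  1 -1 -1  0  4  7  3]
 [ 6  1  0  1  4  4  2  0 -1  0  1  7  7  6]
 [ 6  1  1  4 15 20  7 -1 -2 -1 -2  2  1  3]
 [ 5  2  1  6 22 25 10  1 -1  0  0 -1 -2  1]
 [ 5  2 -1  4  8 13  4  0 -1  0  0  1  1  1]
 [ 8  0  0  1 -1  1  1  0  1  1  1  3  1  3]
 [ 7  2  0  3  1 -2  0  1  2  0  1  1 -1  1]]
[[ 96  80  78  81  84  79  75  66  63  65  68  67  63  62  65  65]
 [ 90  71  63  64  62  64  63  64  75  89  94  91  79  69  65  62]
 [ 88  68  62  64  64  65  63  67  91 119 124 113  92  71  57  57]
 [ 89  66  62  65  63  60  57  65  92 122 130 119 100  69  40  37]
 [ 88  70  62  65  65  58  56  62  86 114 126 123 105  69  40  31]
 [ 87  67  65  65  65  60  60  60  70  87  92  93  88  64  48  46]
 [ 87  69  65  66  67  68  64  63  64  64  65  66  67  65  59  62]
 [ 88  68  64  64  65  63  66  67  62  64  64  64  64  65  65  65]
 [ 88  71  64  65  65  64  66  63  65  64  67  64  63  65  66  65]]
[[-2 -1 -1 -2 -2 -2 -2 -1 -3 -2 -3  0 -3 -1]
 [ 0  3  3  4  5  4  2  3  4  6  3  3  4  3]

[... 607 characters left out ...]
26 118  98  63  53  57]
 [ 74 100 127 141 144 144 143 140 129 124 137 149 144 129 104  66  48  56]
 [ 75  97 122 138 142 140 136 125 113 108 128 144 134 119  99  63  48  55]
 [ 77  98 122 136 139 137 122 104  86  94 121 133 124 112  91  58  46  51]
 [ 76  98 123 138 141 137 123 105 101 109 118 122 118 109  88  60  47  54]
 [ 75  99 124 137 140 137 135 128 130 131 132 132 129 124  99  65  48  52]
 [ 76 100 122 138 140 140 140 138 139 139 138 139 140 136 117  81  52  45]
 [ 77 100 124 137 142 142 141 140 141 142 139 142 142 140 129 104  74  62]
 [ 77  99 125 140 142 140 140 139 142 140 140 140 139 140 135 117  90  79]]
300.69444444444446 168.79166666666666 [ 0.59853143 -0.09072603  0.094     ]
```

View pics/cmp.png

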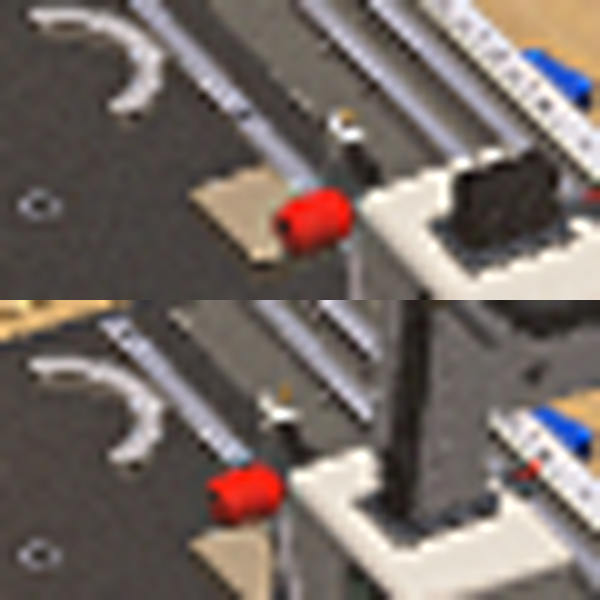

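The red ball stands about 5 mm left of the block's middle, at top (286.9,167.4) against (288.4,168.8). It will move 6 mm right as it goes down, so the carriage is right. I'll release and lift.

Emit:
{"fn": "servo_tool", "kwargs": {"rows": [[0,0,0,0,0,0,-0.5],[0,0,0,0,0,0,-0.3],[0,0,0,0,0,0,-0.3],[0,0,0,0,0,0,-0.3],[0,0,0.02,0,0,0,-0.3],[0,0,0.045,0,0,0,-0.3],[0,0,0.065,0,0,0,-0.3],[0,0,0.075,0,0,0,-0.3]]}}

```text
time_s: 5.0
ee_pos: [0.6009, -0.1391, 0.2347]
eef_rot: [-3.14, 0.001, -0.036]
force: [0.0, 0.3, 0.3]
grip_width: 0.033
```

Emit:
{"fn": "servo_tool", "kwargs": {"rows": [[-0.015,0.005,0.01,0,0,0,-1],[-0.03,0.01,0.01,0,0,0,-1],[-0.045,0.015,0.01,0,0,0,-1],[-0.053,0.017,0.01,0,0,0,-1],[-0.053,0.017,0.01,0,0,0,-1],[-0.053,0.017,0.01,0,0,0,-1],[-0.053,0.017,0.01,0,0,0,-1],[-0.053,0.017,0.01,0,0,0,-1]]}}

```text
time_s: 5.67
ee_pos: [0.5483, -0.1223, 0.2443]
eef_rot: [-3.14, 0.001, -0.036]
force: [0.6, -0.4, 1.0]
grip_width: 0.0
```

```bash
python3 - <<'E'
from h import *
for n in ("top","side"):
    p=cams.camera(n)
    i=p["image"][130:190,250:330] if n=="top" else p["image"][160:220,230:310]
    cv2.imwrite(f"pics/{n}3.png",cv2.resize(i[:,:,::-1],None,fx=10,fy=10,interpolation=cv2.INTER_CUBIC))
    np.savez("/tmp/%s3.npz"%n,**{k:v for k,v in p.items()})
    if n=="side":
        u,v,s=blob(p,red,(260,185,295,225)); print("knob px",u,v,s,world(p,u,v)); print("exp",proj(p,(.551,-.1165,.156)),proj(p,ctrl.get_obs()["ee_pos"]))
print(ctrl.get_obs()["ee_pos"],ctrl.get_obs()["force"])
E
```

```text
knob px 274.4642857142857 203.46428571428572 [11 16  8  6 28] [ 0.54763285 -0.11923508  0.16382247]
exp (np.float64(274.756823039657), np.float64(204.5784165713967)) (np.float64(276.5122791570969), np.float64(183.3635123133716))
[ 0.54819668 -0.12224191  0.24431961] [-0.41809669 -0.72035301 -0.71269455]
```

View pics/side3.png

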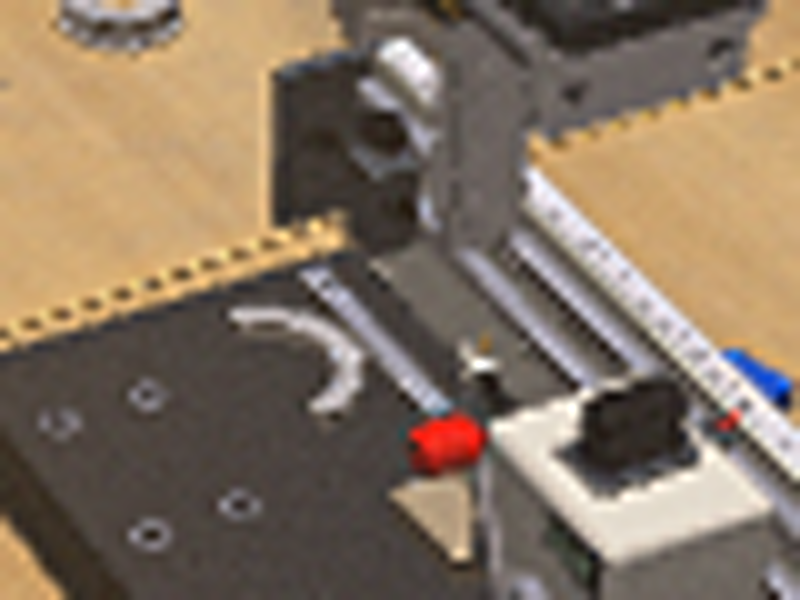

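View pics/top3.png

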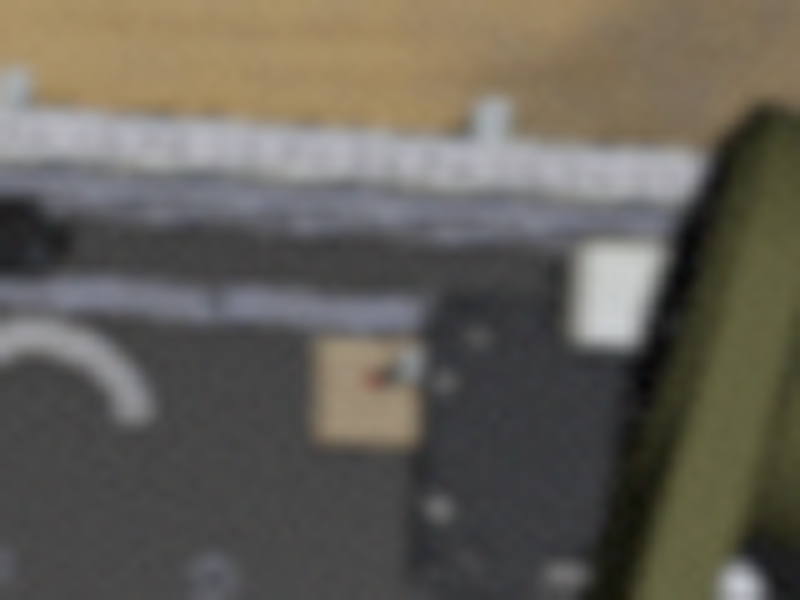

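Nothing shifted on release. Closed fingers now go over the knob, which is at side (274.5,203.5).

Emit:
{"fn": "servo_tool", "kwargs": {"rows": [[0,0.003,-0.02,0,0,0,-1],[0,0.007,-0.04,0,0,0,-1],[0,0.009,-0.055,0,0,0,-1],[0,0.009,-0.065,0,0,0,-1],[0,0.009,-0.072,0,0,0,-1],[0,0.009,-0.074,0,0,0,-1],[0,0.009,-0.074,0,0,0,-1],[0,0.009,-0.074,0,0,0,-1]]}}

```text
time_s: 6.43
ee_pos: [0.5485, -0.1135, 0.1711]
eef_rot: [-3.14, 0.0, -0.036]
force: [0.1, -0.3, 1.0]
grip_width: 0.0005
```

```bash
python3 - <<'E'
from h import *
p=cams.camera("side")
i=p["image"][170:230,230:310]
cv2.imwrite(f"pics/side4.png",cv2.resize(i[:,:,::-1],None,fx=10,fy=10,interpolation=cv2.INTER_CUBIC))
e=ctrl.get_obs()["ee_pos"];print(e,ctrl.get_obs()["force"])
for a in (65,55,45,35,25,15,5): print(a,-.140+.06*np.cos(np.radians(a))-e[1],.102+.06*np.sin(np.radians(a))+.009-e[2])
E
```

```text
[ 0.54857368 -0.11345553  0.17117581] [-0.04016287 -0.71806549 -0.3158742 ]
65 -0.0011873766022241355 -0.0057973443946542635
55 0.007870113874396664 -0.01102668895951378
45 0.015881934564526745 -0.01774940474566042
35 0.022604650350673397 -0.025761225435790513
25 0.027833994915532886 -0.03481871591241131
15 0.03141107727067799 -0.04464666891070204
5 0.033227209578838623 -0.0549464670519938
```

View pics/side4.png

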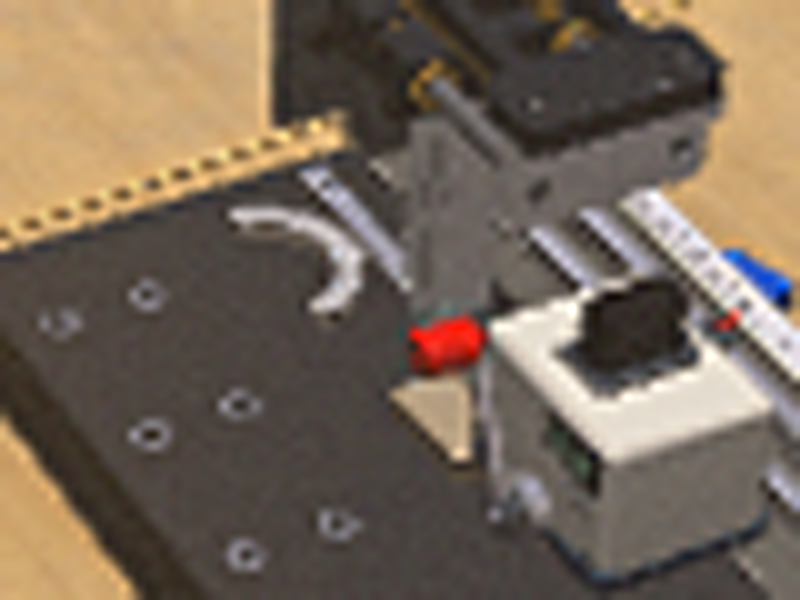

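The fingers stand right above the knob. I'll press along its arc, slowly.

Emit:
{"fn": "servo_tool", "kwargs": {"rows": [[0,-0.001,-0.004,0,0,0,-1],[0,0.001,-0.008,0,0,0,-1],[0,0.006,-0.0105,0,0,0,-1],[0,0.01,-0.0135,0,0,0,-1],[0,0.014,-0.017,0,0,0,-1],[0,0.0175,-0.0205,0,0,0,-1],[0,0.0205,-0.024,0,0,0,-1],[0,0.0225,-0.0265,0,0,0,-1]]}}

```text
time_s: 7.15
ee_pos: [0.5489, -0.0903, 0.1447]
eef_rot: [-3.14, -0.001, -0.036]
force: [0.9, 2.7, 3.4]
grip_width: 0.0004
```

```bash
python3 - <<'E'
from h import *
p=cams.camera("side")
i=p["image"][170:230,230:310]
cv2.imwrite(f"pics/side5.png",cv2.resize(i[:,:,::-1],None,fx=10,fy=10,interpolation=cv2.INTER_CUBIC))
e=ctrl.get_obs()["ee_pos"];print(e,ctrl.get_obs()["force"])
for a in (35,25,15,5): print(a,-.140+.06*np.cos(np.radians(a))-e[1],.102+.06*np.sin(np.radians(a))+.009-e[2])
E
```

```text
[ 0.54856667 -0.09023641  0.14415947] [0.94776377 1.84449375 1.89054167]
35 -0.0006144691442303007 0.001255118228257246
25 0.004614875420629189 -0.007802372248363554
15 0.008191957775774292 -0.017630325246654283
5 0.010008090083934926 -0.027930123387946038
```

View pics/side5.png

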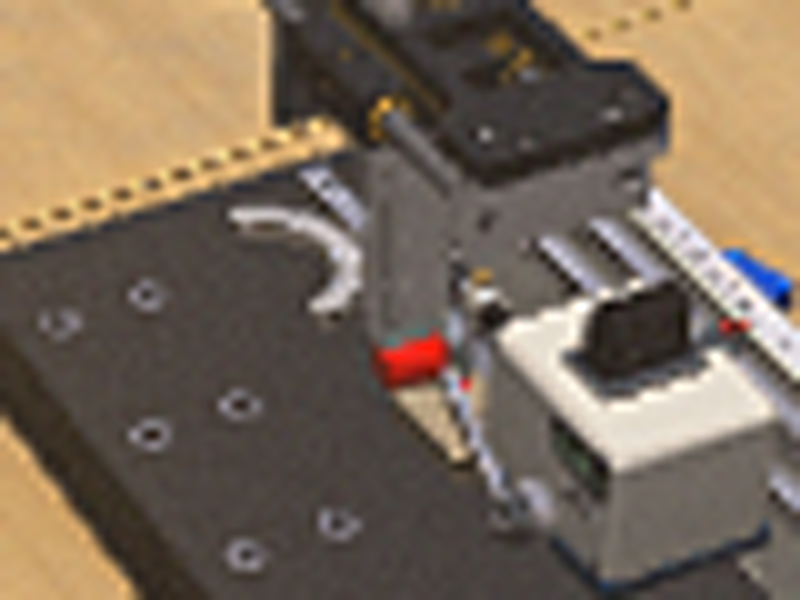

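```bash
cat >> h.py <<'E'
def L(f):
    p=dict(np.load(f,allow_pickle=True)); return {k:(v.item() if v.ndim==0 else v) for k,v in p.items()}
def headshift(a,b):
    # match head patch (grip+top) of a in b, subpixel
    g=lambda p:cv2.resize(cv2.cvtColor(p["image"],cv2.COLOR_RGB2GRAY),None,fx=8,fy=8,interpolation=cv2.INTER_CUBIC)
    A,B=g(a),g(b); x0,y0,x1,y1=[8*k for k in(283,204,306,228)]
    r=cv2.matchTemplate(B[y0-40:y1+40,x0-40:x1+40],A[y0:y1,x0:x1],cv2.TM_CCOEFF_NORMED); _,m,_,l=cv2.minMaxLoc(r); return (l[0]-40)/8,(l[1]-40)/8,m
E
python3 - <<'E'
from h import *
p=cams.camera("side"); np.savez("/tmp/side5.npz",**p)
s3=L("/tmp/side3.npz"); print(headshift(s3,p), headshift(s3,L("/tmp/side2.npz")))
a=np.array(proj(p,(.6,-.139,.16)));print(np.array(proj(p,(.5996,-.149,.16)))-a)
e=ctrl.get_obs()["ee_pos"];print(e,ctrl.get_obs()["force"])
E
```

```text
(0.625, 0.625, 0.9874656796455383) (0.0, 0.0, 0.9881258606910706)
[1.70485874 1.76923903]
[ 0.54840564 -0.09061112  0.14424145] [-0.47321041 -0.27380588 -0.43566616]
```

The head crept about 3.6 mm right while I pressed, because the finger lagged the knob's arc and jammed. The stylus is still clear, so I'll mend it: pinch the knob, raise the lever again, shift the head back and then press with the finger leading. First I lift off and straddle the knob.

Emit:
{"fn": "servo_tool", "kwargs": {"rows": [[0,0.002,0.01,0,0,0,-1],[0,0,0.025,0,0,0,-0.7],[0,-0.003,0.025,0,0,0,-0.3],[0,-0.003,0.025,0,0,0,-0.3],[0,-0.003,0.025,0,0,0,-0.3],[0,-0.003,0.012,0,0,0,-0.3],[0,-0.003,-0.005,0,0,0,-0.3],[0,-0.003,-0.02,0,0,0,-0.3]]}}

```text
time_s: 7.92
ee_pos: [0.548, -0.0936, 0.1229]
eef_rot: [-3.14, 0.002, -0.036]
force: [0.5, 0.1, -0.9]
grip_width: 0.0329
```

Emit:
{"fn": "servo_tool", "kwargs": {"rows": [[0,0,0,0,0,0,-0.3],[0,0,0,0,0,0,-0.6],[0,0,0,0,0,0,-0.8],[0,0,0,0,0,0,-1],[0,0,0,0,0,0,-1],[0,0,0,0,0,0,-1],[0,0,0,0,0,0,-1],[0,0,0,0,0,0,-1]], "newtons": 6}}

```text
time_s: 8.58
ee_pos: [0.5482, -0.0934, 0.1233]
eef_rot: [-3.14, 0.001, -0.036]
force: [-1.8, 3.1, 3.9]
grip_width: 0.0178
```

```bash
python3 - <<'E'
from h import *
p=cams.camera("side"); np.savez("/tmp/side6.npz",**p)
print(headshift(L("/tmp/side3.npz"),p))
i=p["image"][170:230,230:310]
cv2.imwrite(f"pics/side6.png",cv2.resize(i[:,:,::-1],None,fx=10,fy=10,interpolation=cv2.INTER_CUBIC))
o=ctrl.get_obs();print(o["ee_pos"],o["force"],o["grip_width"])
E
```

```text
(1.0, 1.0, 0.9944052696228027)
[ 0.54814882 -0.09349355  0.12324856] [-1.16857896  3.71335348  3.38798302] 0.01753700200591693
```

View pics/side6.png

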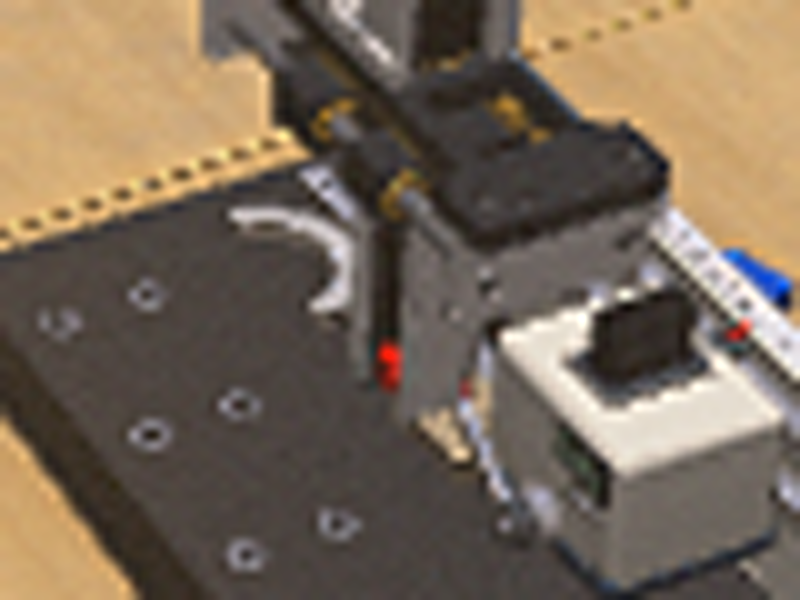

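Emit:
{"fn": "servo_tool", "kwargs": {"rows": [[0,-0.002,0.0035,0,0,0,-1],[0,-0.0045,0.0068,0,0,0,-1],[0,-0.0084,0.0114,0,0,0,-1],[0,-0.0137,0.0165,0,0,0,-1],[0,-0.0187,0.0202,0,0,0,-1],[0,-0.0241,0.0235,0,0,0,-1],[0,-0.0241,0.0235,0,0,0,-1],[0,-0.0241,0.0235,0,0,0,-1]]}}

```text
time_s: 9.3
ee_pos: [0.548, -0.1184, 0.1474]
eef_rot: [-3.141, 0.001, -0.037]
force: [-4.2, 1.5, 4.6]
grip_width: 0.0174
```

```bash
python3 - <<'E'
from h import *
p=cams.camera("side"); np.savez("/tmp/side7.npz",**p)
print(headshift(L("/tmp/side3.npz"),p))
i=p["image"][170:230,230:310]
cv2.imwrite(f"pics/side7.png",cv2.resize(i[:,:,::-1],None,fx=10,fy=10,interpolation=cv2.INTER_CUBIC))
o=ctrl.get_obs();print(o["ee_pos"],o["force"],o["grip_width"])
E
```

```text
(1.5, 1.625, 0.9856522679328918)
[ 0.54799763 -0.11827274  0.14736002] [-5.08641875  1.79899352  4.00466489] 0.017800169597678012
```

View pics/side7.png

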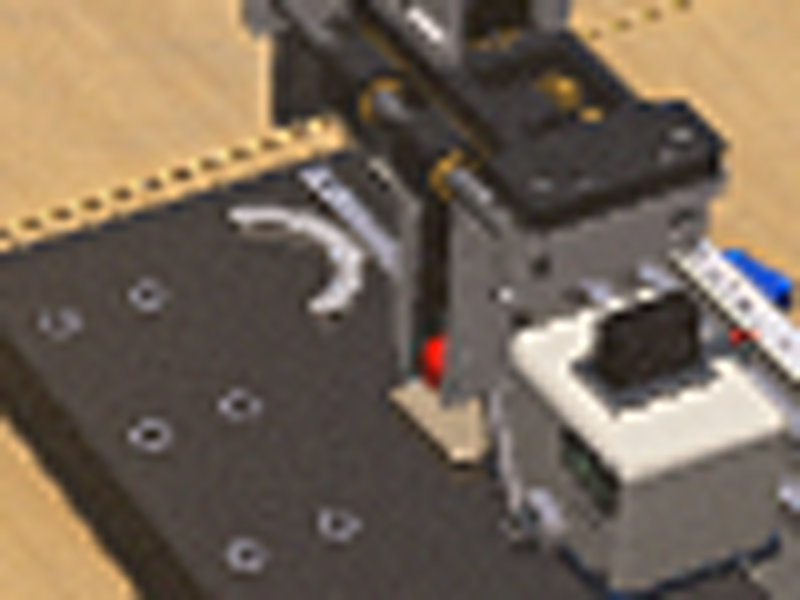

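The lever is raised again (about 59°), and the head now sits about 9 mm right of its place. I'll shift it back by the pinched knob.

Emit:
{"fn": "servo_tool", "kwargs": {"rows": [[0,0.002,0,0,0,0,-1],[0,0.004,0,0,0,0,-1],[0,0.006,0,0,0,0,-1],[0,0.008,0,0,0,0,-1],[0,0.009,0,0,0,0,-1],[0,0.009,0,0,0,0,-1],[0,0.009,0,0,0,0,-1],[0,0.009,0,0,0,0,-1]]}}

```text
time_s: 10.02
ee_pos: [0.548, -0.1092, 0.1472]
eef_rot: [-3.141, 0.001, -0.037]
force: [1.7, -2.3, -8.8]
grip_width: 0.0176
```

```bash
python3 - <<'E'
from h import *
p=cams.camera("side"); np.savez("/tmp/side8.npz",**p)
print(headshift(L("/tmp/side3.npz"),p))
i=p["image"][170:230,230:310]
cv2.imwrite(f"pics/side8.png",cv2.resize(i[:,:,::-1],None,fx=10,fy=10,interpolation=cv2.INTER_CUBIC))
o=ctrl.get_obs();print(o["ee_pos"],o["force"],o["grip_width"])
E
```

```text
(0.25, 0.25, 0.99208003282547)
[ 0.54800779 -0.10920063  0.14723029] [ 2.08774681 -2.8744103  -8.31787232] 0.017685763329030622
```

View pics/side8.png

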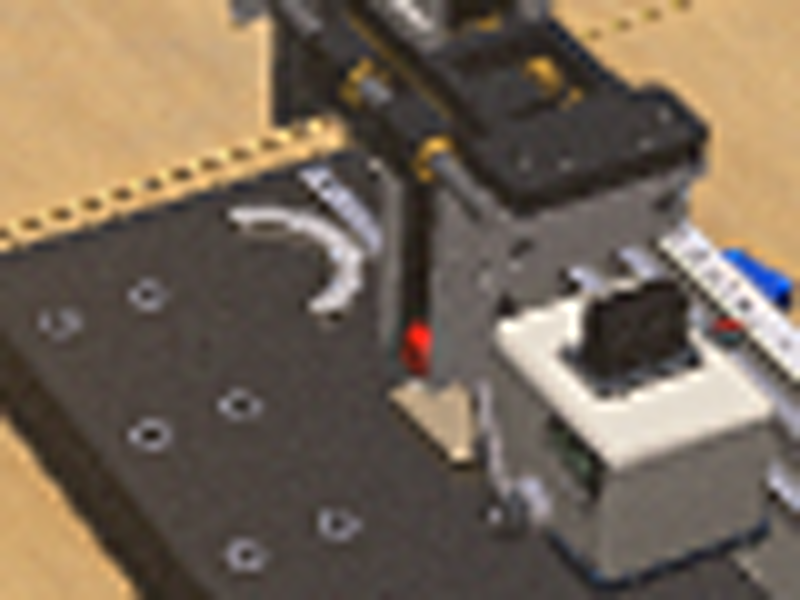

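Emit:
{"fn": "servo_tool", "kwargs": {"rows": [[0,0.001,0,0,0,0,-1],[0,0.002,0,0,0,0,-1],[0,0.002,0,0,0,0,-1],[0,0.002,0,0,0,0,-0.6],[0,0.002,0,0,0,0,-0.4],[0,0.002,0,0,0,0,-0.4],[0,0.002,0.02,0,0,0,-0.4],[0,0.002,0.04,0,0,0,-0.4]]}}

```text
time_s: 10.73
ee_pos: [0.5476, -0.1069, 0.1874]
eef_rot: [-3.14, 0.003, -0.037]
force: [0.0, 0.5, 0.2]
grip_width: 0.0282
```

Emit:
{"fn": "servo_tool", "kwargs": {"rows": [[0,0,0.01,0,0,0,-1],[0,0,0.015,0,0,0,-1],[0,0,0.015,0,0,0,-1],[0,0,0.015,0,0,0,-1],[0,0,0.015,0,0,0,-1],[0,0,0.015,0,0,0,-1],[0,0,0.015,0,0,0,-1],[0,0,0.015,0,0,0,-1]]}}

```text
time_s: 11.4
ee_pos: [0.5475, -0.1069, 0.2019]
eef_rot: [-3.14, 0.003, -0.036]
force: [0.8, 1.0, 0.3]
grip_width: 0.0006
```

```bash
python3 - <<'E'
from h import *
p=cams.camera("side"); np.savez("/tmp/side9.npz",**p)
print(headshift(L("/tmp/side3.npz"),p), blob(p,red,(260,185,295,225)))
t=cams.camera("top"); np.savez("/tmp/top9.npz",**t)
a=cv2.resize(p["image"][170:230,230:310][:,:,::-1],None,fx=10,fy=10,interpolation=cv2.INTER_CUBIC)[:300]
b=cv2.resize(t["image"][155:185,250:330][:,:,::-1],None,fx=10,fy=10,interpolation=cv2.INTER_CUBIC)
cv2.imwrite(f"pics/both9.png",np.vstack([a,b]))
o=ctrl.get_obs();print(o["ee_pos"],o["force"],o["grip_width"])
E
```

```text
(-0.125, -0.125, 0.9929208159446716) (np.float64(273.4642857142857), np.float64(203.25), array([10, 16,  7,  6, 28], dtype=int32))
[ 0.54752551 -0.10687942  0.20212403] [-0.85739347  0.38481748  0.65133541] 0.00023007214490831338
```

View pics/both9.png

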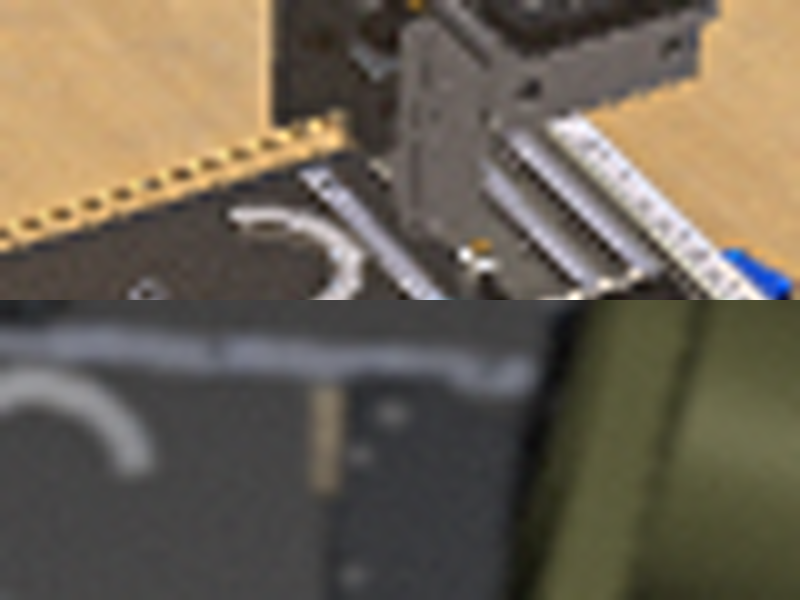

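The head is back within 1 mm and the lever is at about 57°. I'll press again, this time with the finger leading leftward.

Emit:
{"fn": "servo_tool", "kwargs": {"rows": [[0,-0.004,-0.012,0,0,0,-1],[0,-0.008,-0.024,0,0,0,-1],[0,-0.01,-0.033,0,0,0,-1],[0,-0.01,-0.033,0,0,0,-1],[0,-0.01,-0.033,0,0,0,-1],[0,-0.0065,-0.0365,0,0,0,-1],[0,-0.003,-0.0405,0,0,0,-1],[0,0.0007,-0.0427,0,0,0,-1]]}}

```text
time_s: 12.17
ee_pos: [0.548, -0.1055, 0.1599]
eef_rot: [-3.14, 0.001, -0.036]
force: [0.5, 0.5, 3.4]
grip_width: 0.0002
```

Emit:
{"fn": "servo_tool", "kwargs": {"rows": [[0,0.004,-0.0029,0,0,0,-1],[0,0.0075,-0.0058,0,0,0,-1],[0,0.0107,-0.0088,0,0,0,-1],[0,0.014,-0.012,0,0,0,-1],[0,0.0172,-0.0154,0,0,0,-1],[0,0.0197,-0.0189,0,0,0,-1],[0,0.022,-0.0226,0,0,0,-1],[0,0.0231,-0.0245,0,0,0,-1]]}}

```text
time_s: 12.83
ee_pos: [0.5477, -0.0821, 0.1346]
eef_rot: [-3.14, 0.002, -0.036]
force: [0.9, 0.7, 2.1]
grip_width: 0.0005
```

```bash
python3 - <<'E'
from h import *
p=cams.camera("side"); np.savez("/tmp/side10.npz",**p)
print(headshift(L("/tmp/side3.npz"),p), blob(p,red,(255,185,295,225)))
i=p["image"][170:230,230:310]
cv2.imwrite(f"pics/side10.png",cv2.resize(i[:,:,::-1],None,fx=10,fy=10,interpolation=cv2.INTER_CUBIC))
o=ctrl.get_obs();print(o["ee_pos"],o["force"],o["grip_width"])
E
```

```text
(0.0, 0.0, 0.9980595111846924) (np.float64(269.6111111111111), np.float64(206.33333333333334), array([12, 20,  6,  4, 18], dtype=int32))
[ 0.54757709 -0.08209678  0.1343893 ] [ 0.33671498  1.37579902 -0.02210433] 0.0002611839396146346
```

View pics/side10.png

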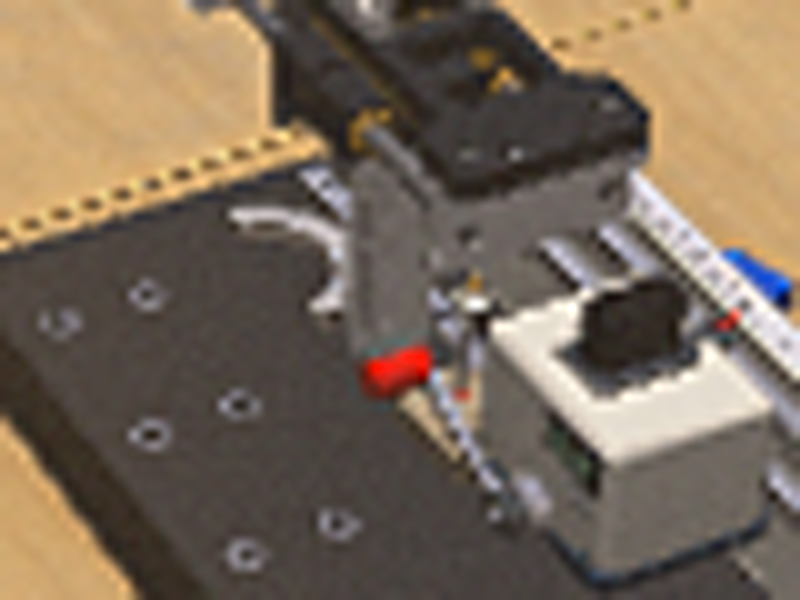

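The head is held in place and the lever is at about 23°. I'll press to the bottom.

Emit:
{"fn": "servo_tool", "kwargs": {"rows": [[0,0.002,-0.003,0,0,0,-1],[0,0.0035,-0.006,0,0,0,-1],[0,0.0045,-0.009,0,0,0,-1],[0,0.0052,-0.012,0,0,0,-1],[0,0.0058,-0.0145,0,0,0,-1],[0,0.0062,-0.0165,0,0,0,-1],[0,0.0065,-0.018,0,0,0,-1],[0,0.0065,-0.019,0,0,0,-1]]}}

```text
time_s: 13.55
ee_pos: [0.5477, -0.0755, 0.1156]
eef_rot: [-3.139, 0.002, -0.036]
force: [-1.1, 3.2, 8.8]
grip_width: 0.0005
```

Emit:
{"fn": "servo_tool", "kwargs": {"rows": [[0,0,-0.0007,0,0,0,-1],[0,0,-0.0015,0,0,0,-1],[0,0,-0.002,0,0,0,-1],[0,0,-0.002,0,0,0,-1],[0,0,-0.002,0,0,0,-1],[0,0,-0.002,0,0,0,-1],[0,0,-0.002,0,0,0,-1],[0,0,-0.002,0,0,0,-1]]}}

```text
time_s: 14.22
ee_pos: [0.548, -0.0754, 0.115]
eef_rot: [-3.139, 0.001, -0.036]
force: [-5.4, 3.6, 15.2]
grip_width: 0.0007
```

```bash
python3 - <<'E'
from h import *
p=cams.camera("side"); np.savez("/tmp/side11.npz",**p)
print(headshift(L("/tmp/side3.npz"),p), blob(p,red,(255,185,295,225)))
o=ctrl.get_obs();print(o["ee_pos"],o["force"],o["grip_width"])
E
```

```text
(0.0, 0.0, 0.9985759854316711) (np.float64(268.5238095238095), np.float64(209.76190476190476), array([11, 23,  6,  5, 21], dtype=int32))
[ 0.5479814  -0.07535074  0.11494487] [-5.36755171  3.42658985 14.61167726] 0.0006272425865195085
```

The finger moved only 0.6 mm while the force rose to 15 N, so the lever is on its stop. I'll lift straight off and back away.

Emit:
{"fn": "servo_tool", "kwargs": {"rows": [[0,0,0.008,0,0,0,-1],[0,0,0.03,0,0,0,-1],[0,0,0.06,0,0,0,-1],[0,0,0.09,0,0,0,-1],[-0.03,0,0.12,0,0,0,-1],[-0.06,0,0.13,0,0,0,-1],[-0.09,0,0.13,0,0,0,-1],[-0.12,0,0.13,0,0,0,-1]]}}

```text
time_s: 14.93
ee_pos: [0.4268, -0.0754, 0.2456]
eef_rot: [-3.14, -0.0, -0.036]
force: [-0.7, 0.2, -0.1]
grip_width: 0.0001
```

Emit:
{"fn": "servo_tool", "kwargs": {"rows": [[0,-0.03,0,0,0,0,-1],[0,-0.06,0,0,0,0,-1],[0,-0.09,0,0,0,0,-1],[0,-0.12,0,0,0,0,-1],[0,-0.15,0,0,0,0,-1],[0,-0.18,0,0,0,0,-1],[0,-0.21,0,0,0,0,-1],[0,-0.22,0,0,0,0,-1]]}}

```text
time_s: 15.6
ee_pos: [0.4262, -0.2984, 0.2453]
eef_rot: [-3.14, 0.0, -0.038]
force: [0.1, 0.3, -0.4]
grip_width: 0.0003
```

```bash
python3 - <<'E'
from h import *
p=cams.camera("side"); t=cams.camera("top")
print(headshift(L("/tmp/side3.npz"),p), blob(p,red,(255,185,295,225)))
for a in (5,20): print("knob exp",a,proj(p,(.548,-.1393+.06*np.cos(np.radians(a)),.102+.06*np.sin(np.radians(a)))))
print("block exp top",proj(t,(.6008,-.0565,.068)))
a=cv2.resize(p["image"][180:210+10,240:320][:,:,::-1],None,fx=10,fy=10,interpolation=cv2.INTER_CUBIC)[:350]
b=cv2.resize(t["image"][160:185,250:330][:,:,::-1],None,fx=10,fy=10,interpolation=cv2.INTER_CUBIC)
cv2.imwrite("pics/both12.png",np.vstack([a,b])); save(t,"top12.png"); np.savez("/tmp/top12.npz",**t)
o=ctrl.get_obs();print(o["time_s"],o["ee_pos"],o["force"])
E
```

```text
(5.0, 5.0, 0.24996426701545715) (np.float64(267.5263157894737), np.float64(209.78947368421052), array([10, 23,  6,  5, 19], dtype=int32))
knob exp 5 (np.float64(267.1170014879213), np.float64(210.1502282522462))
knob exp 20 (np.float64(267.8599768222615), np.float64(207.14359525936985))
block exp top (np.float64(288.5270944173421), np.float64(168.78774057811796))
15.7 [ 0.4263911  -0.29644491  0.24518784] [-0.36891985  0.65249912  0.14952447]
```

View pics/both12.png

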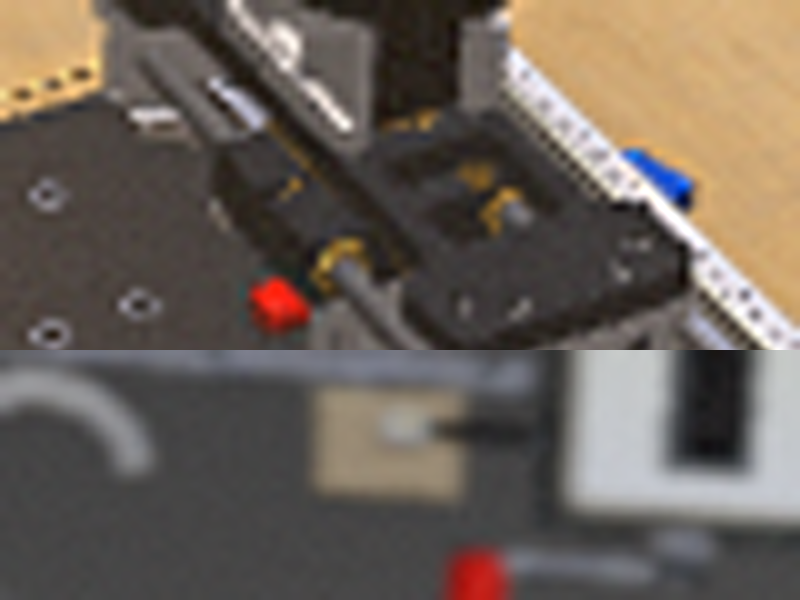

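View pics/top12.png

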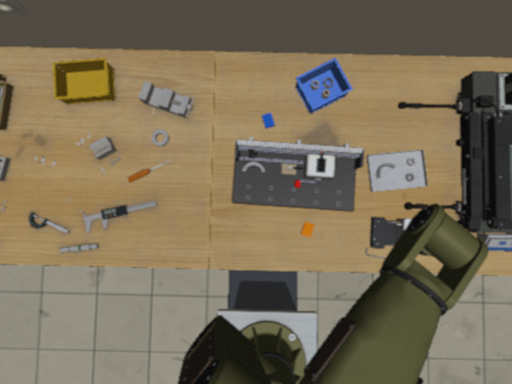

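The knob is at side (267.5,209.8), against (267.1,210.2) expected for 5°. The stylus end sits over the block, which has not moved: top crop (405,428) against the block's middle (389,440). The gripper blocks the side view, so I'll move it clear and look once more.

Emit:
{"fn": "servo_tool", "kwargs": {"rows": [[-0.015,-0.025,0,0,0,0,-1],[-0.03,-0.05,0,0,0,0,-1],[-0.05,-0.08,0,0,0,0,-1],[-0.07,-0.11,0,0,0,0,-1],[-0.09,-0.135,0,0,0,0,-1],[-0.11,-0.155,0,0,0,0,-1],[-0.13,-0.175,0,0,0,0,-1],[-0.15,-0.19,0,0,0,0,-1]]}}

```text
time_s: 16.37
ee_pos: [0.2761, -0.4863, 0.2453]
eef_rot: [-3.139, 0.0, -0.038]
force: [1.2, 0.1, 0.5]
grip_width: 0.0007
```

```bash
python3 - <<'E'
from h import *
p=cams.camera("side")
print(headshift(L("/tmp/side3.npz"),p), blob(p,red,(255,185,295,225)))
cv2.imwrite("pics/side13.png",cv2.resize(p["image"][175:235,240:320][:,:,::-1],None,fx=10,fy=10,interpolation=cv2.INTER_CUBIC))
for y in(-.0565,-.06): print("tip exp",proj(p,(.601,y,.070)))
t=cams.camera("top");u=L("/tmp/top0.npz")
d=cv2.absdiff(t["image"],u["image"]).max(2); print([ (k,int((d[b:e,a:c]>40).sum())) for k,(a,b,c,e) in dict(left=(30,50,230,255),ring=(236,155,276,180),hex=(360,240,400,265),blocks=(260,110,275,130),orange=(298,220,315,240)).items()])
E
```

```text
Traceback (most recent call last):
  File "h.py", line 17, in blob
    k=1+np.argmax(s[1:,4]); return c[k][0]+x0,c[k][1]+y0,s[k]
        ~~~~~~~~~^^^^^^^^^
ValueError: attempt to get argmax of an empty sequence
```

The arm still blocks the side view, so I'll go back to the start pose, which had a clear one.

Emit:
{"fn": "servo_tool", "kwargs": {"rows": [[-0.02,-0.006,0,0,0,0.04,-1],[-0.04,-0.012,0,0,0,0.08,-1],[-0.06,-0.02,-0.01,0,0,0.12,-1],[-0.08,-0.028,-0.02,0,0,0.16,-1],[-0.1,-0.036,-0.03,0,0,0.2,-1],[-0.124,-0.043,-0.04,0,0,0.24,-1],[-0.124,-0.043,-0.04,0,0,0.28,-1],[-0.124,-0.043,-0.04,0,0,0.316,-1]]}}

```text
time_s: 17.08
ee_pos: [0.1493, -0.5301, 0.2048]
eef_rot: [-3.139, 0.001, 0.278]
force: [-0.3, 0.3, 0.5]
grip_width: 0.0007
```

```bash
python3 - <<'E'
from h import *
p=cams.camera("side")
cv2.imwrite("pics/side14.png",cv2.resize(p["image"][175:235,240:320][:,:,::-1],None,fx=10,fy=10,interpolation=cv2.INTER_CUBIC))
print(headshift(L("/tmp/side3.npz"),p))
for y in(-.0565,-.06): print("tip exp",proj(p,(.601,y,.070)))
t=cams.camera("top");u=L("/tmp/top0.npz")
d=cv2.absdiff(t["image"],u["image"]).max(2); print([ (k,int((d[b:e,a:c]>40).sum())) for k,(a,b,c,e) in dict(left=(30,50,230,255),ring=(236,155,276,180),hex=(360,240,400,265),blocks=(260,110,275,130),orange=(298,220,315,240),refleft=(277,160,285,178)).items()])
E
```

```text
(0.0, 0.0, 0.9979976415634155)
tip exp (np.float64(276.11664785296716), np.float64(209.85645684739643))
tip exp (np.float64(276.6751607573828), np.float64(210.42603592106974))
[('left', 0), ('ring', 0), ('hex', 0), ('blocks', 0), ('orange', 0), ('refleft', 0)]
```

View pics/side14.png

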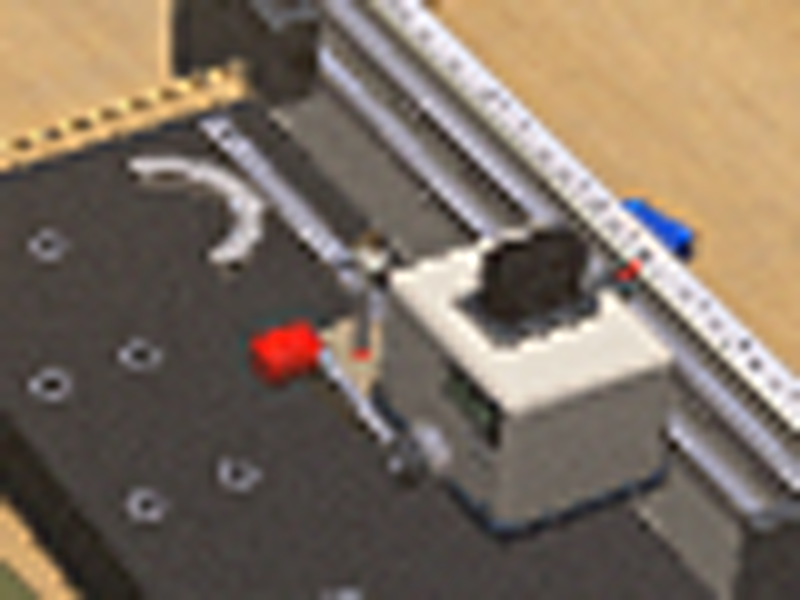

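The red ball sits on the block at side (275.7,210.1). A tip resting on the block's middle would show at (276.1,209.9). Lever down, nothing else moved. Handing in.

```bash
python3 -c "
from station import hand_in
print(hand_in())"
```

```text
the job is handed in; nothing more can be done
None
```

The stylus now rests on the brown reference block, about at its middle, with the lift lever fully down. The job is handed in at about 17 s, with the robot back at its start pose and touching nothing.

- **What I did:** I pinched the finger grip and slid the head about 38 mm left, until the raised stylus stood over the block. Then I pressed the lever down with closed fingers.
- **What went wrong:** On the first press my finger lagged the knob's arc and pushed the head to the right. With the stylus still about 8 mm above the block, I stopped and pinched the knob. I raised the lever again to about 57–59°, not the full 65°. The head had crept about 9 mm by then, and I slid it back by the knob. The second press, with the finger leading to the left, left the head in place.
- **Lever:** While pressing, the force rose to 15 N with almost no further movement, so it is on its stop. The knob's position agrees with 5°.
- **Stylus position:** The side view puts the ball within about 1–2 mm of the block's middle. The top view suggests 0–3 mm to the right, but there the stylus holder hides the ball.
- **Everything else:** The camera pictures show no change to the ring segment, the loose tools or the look-alike blocks. The block's left end has not shifted either.

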